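# Turn the marble dish away from the raking light

### The job

The shallow blue dish on the cork pad carries a loose clay marble. Take the dish by its yellow handle, lift it off the pad and, keeping it level with the marble resting in its middle all the while, turn it a quarter turn so that the handle points straight away from the small light column (no handle shadow on the marble). Finish still holding the dish in the gripper, still and level, about 10 cm above the cork pad and centred over it; do not touch the marble or the light, and leave the jar, brush and tweezers where they are.

Things in the scene. Friction and masses are not known exactly. Their poses are not given: they have to be found in the camera images.
- dish: shallow blue conical dish, 136 mm across, 23 mm high at the rim, about 0.16 kg (varies), standing on a flat foot 60 mm across on the cork pad. Origin: centre of the underside of the foot. z up; x points from the centre to the yellow handle. The inside is a cone that rises about 14 degrees from the middle, so the marble settles at the centre when the dish is level
- handle (a point): centre of the top edge of the dish's upright yellow handle fin, 90 mm from the dish's centre along its x, 60 mm above the dish's underside. The fin is a plate 36 mm long (along the dish's x, that is radially), 12 mm thick (along the dish's y: grip it across this) and free on both sides from its top down to 20 mm above the dish's underside. A yellow tongue 24 mm wide joins its foot to the rim
- marble_center (a point): centre of the loose brown fired-clay marble, 24 mm diameter, 18 g, in the middle of the dish
- pad: fixed round cork pad, 90 mm across, 30 mm high, under the dish. Origin: centre of its underside, on the table
- lamp: fixed small light column: black round foot 76 mm across, thin steel stem, pale cream lit cylinder 42 mm across with black cap, 153 mm high. Origin: centre of its underside. It stands about 230 mm from the pad, to one side or the other, roughly a quarter turn round from where the handle points at first; the jar stands on the other side
- jar: loose amber sample jar with green lid, 56 mm across, 75 mm high, bystander across the pad from the light. Origin: centre of its underside
- brush: loose brush 170 mm long lying on the table beyond the pad, bystander. Origin about its middle, on the table
- tweezers: loose red tweezers 120 mm long, lying on the table beyond the pad, bystander. Origin near its middle, on the table
- marble: the marble as a body; its origin is a point on its surface that turns as it rolls, so use marble_center for where it is
Things that resemble listed ones, but are neither listed nor needed, are in the scene too. There is more than one size of the dish; the one meant has the size given above.

How it is judged (in metres and radians):
On the way:
1. the dish is lifted clear of the pad, level, with the marble in it (z of dish in the frame of pad above 0.05 m and angle between dish's own z axis and vertical below 0.15 rad and horizontal distance between marble_center and dish below 0.02 m), for 0.2 s.
At the end, for the whole second after the job is handed in: dish held by the gripper, still, underside 60-160 mm above the pad's top, centre within 40 mm of the pad's axis, level within 0.12 rad; handle points away from the light (light's axis within 45 mm of the handle's line); marble within 15 mm of the dish's centre (z of dish in the frame of pad between 0.09 and 0.19 m and horizontal distance between dish and pad below 0.04 m and angle between dish's own z axis and vertical below 0.12 rad and x of lamp in the frame of dish below -0.1 m and y of lamp in the frame of dish between -0.045 and 0.045 m and horizontal distance between marble_center and dish below 0.015 m and contact force between dish and the fingers above 2 N and contact force between dish and pad below 0.05 N and linear speed of dish below 0.02 m/s); the arm keeps its last pose, push and grip.
It fails at once if the marble rolls more than 30 mm from the middle of the dish (horizontal distance between marble_center and dish above 0.03 m).
It fails at once if the dish tips more than 0.25 rad (angle between dish's own z axis and vertical above 0.25 rad).
It fails at once if the robot touches the marble (contact force between marble and the arm above 0.3 N).
It fails at once if the light is touched (contact force between lamp and anything else above 1 N).
It fails at once if jar, brush or tweezers moved more than 30 mm (distance of any of jar, brush, tweezers from where it was at the start of the episode above 0.03 m).
It also fails if it takes over 45 s, if anything falls off the work surface, if the arm or the gripper's body presses on something with over 40 N, if the wrist force passes 120 N, or if a joint passes its speed limit or range.

### The arm

A 7-joint arm with a two-finger parallel gripper is mounted at the origin on the work surface. World frame = base frame: x ahead of the robot, y to its left, z up, the work surface at z = 0. Lengths are in mm, angles in rad, forces in N, time in s.
With the tool pointing down it reaches from about 400 to 875 mm from the base axis. Payload 6.5 kg.
Tool frame: the origin (TCP) lies on the centre line of the jaws, within the pads' length; the fingertips stand 22 mm ahead of it and the grasp point (between the pads) lies 3 mm ahead of it; z points along the fingers, y is the line along which they close (so a half turn about z gives the same grasp; the last joint's range is limited). The gripper opens to 85 mm and grips with 20 to 120 N. Pads are 22 mm wide; open, the fingers measure 114 mm over their backs; the gripper's body (76 mm by 85 mm) begins 54 mm behind the grasp point. The pads swing forward as they close: fully open they stand 13 mm farther back than shut.
Start: joints at [1.161, 0.536, -0.004, 1.538, 0.003, 1.067, -0.071], TCP at [219.09, -611.956, 253.29] pointing down, gripper open.
Joint ranges: [-2.7, 2.7], [-0.37, 2.16], [-1.27, 1.26], [0.24, 2.4], [-1.31, 4.45], [0.19, 1.91], [-2.76, 2.76]. Speed limits (rad/s): [2.39, 2.39, 3.14, 3.14, 3.14, 3.14, 3.14].

### API

Orientations are given as [roll, pitch, yaw] about the fixed x, y, z axes, in that order (R = Rz(yaw) Ry(pitch) Rx(roll)).
In Python, from plant import state, camera, sign_off gives the robot as it stands.
- The arm moves only by the tool servo_tool, never from a script. Its argument "targets" is a list of rows, each a list of 3 entries, a list of its own where there are three numbers: the shift along the world's x, y, z each as a share of 0.6 m, from -1 to 1, then the turn, a rotation vector about the world's x, y, z each as a share of 30 degrees, from -1 to 1, then the opening, from -1 (shut) to 1 (fully open). A call has exactly 10 rows; each row is the pose to reach, as a shift and turn from the pose commanded when the call began; what a row does not reach only later rows make up. A row lasts 1/8 s, in which the tool goes at most 62.5 mm and 10.7 degrees, less where a joint would pass 70% of its speed; a pose out of reach is approached as far as the arm can. A call with a number of a shift or a turn outside -1 to 1 is refused whole. A call with a gripper value outside its range is refused whole. The fingers move at their own pace and stop on an object; "squeeze" is the grip in N (left out, the last holds). Time passes only in rows, so rows that repeat a pose let the fingers close, or fill a call up. It gives the time, the measured TCP pose, the force, the opening and the grip force at its end, in the units of the state.
- state(): the state, without advancing time (a new reading comes with each control period).
- camera(name): name is "scene" or "top"; returns a dict with "pixels" (384x512x3 uint8, red, green, blue), "fov_y" (degrees; the focal length in pixels is half the picture's height over the tangent of half this angle, whatever the lens; pixels are square), "cx", "cy" (the principal point, pixels), "position" and "attitude" of the camera in the world. Camera axes: x right, y down, z forward; pixel columns grow to the right and rows downward; lengths in mm; the calibration is good to about 2 mm. A picture is of the moment at which its call begins. There is no depth.
- sign_off(): hands the job in; it is judged then, once.
The state is a dict: "clock": time; "joint_positions": joint angles; "dq": joint speeds; "effort": joint torques, N m; "tool_pos": TCP position; "orientation": TCP orientation; "wrist_force": force on the tool from outside, world axes, zero at the start; "ft_torque": the same for the moment, N m; "gripper_width": opening from 0.0 (shut) to 1.0 (fully open); "grasp_force": force on a finger pad.
Only numpy, scipy, OpenCV 4.12 (cv2) and the standard library are available. Lean on these libraries where they do the work, as an engineer would, in place of code of your own. Each camera call takes 0.05 s, during which the arm holds its last target. There are 200 camera calls.

## Working session

There is one attempt and no reset: what is moved stays moved. The work goes in short steps, Python scripts to look and compute and a tool call to move; the robot and the scene stay as the last step left them, time stands still between calls to the robot, and variables do not carry over. Pictures are saved under pics/ and viewed, at most 10 in all, crops included, and the job is handed in when it is done.

Besides the shell and the picture viewer there is one more tool, called after "Request:" as a command line: name --argument value ..., lists and objects as JSON in quotes. servo_tool: Moves the arm, as the interface text tells. Shift numbers are shares of 0.6 m and turn numbers shares of 30 degrees, none past 1 either way. Its arguments: {"type":"object","properties":{"targets":{"type":"array","items":{"type":"array"}},"squeeze":{"type":"number"}},"required":["targets"]}

```bash
mkdir -p pics
python3 - <<'E'
from plant import state,camera
import cv2
for n in("scene","top"):
    c=camera(n);cv2.imwrite(f"pics/{n}0.png",c["pixels"][:,:,::-1])
    print({k:v for k,v in c.items() if k!="pixels"})
print(state())
E
```

```text
{'fov_y': 57.776642019576094, 'cx': 255.85112077776571, 'cy': 183.21364095020226, 'position': array([1041.40355281, -132.31212116,  521.44595856]), 'attitude': array([-2.26089609, -0.00786271,  1.21024098])}
{'fov_y': 52.03142591853099, 'cx': 255.99965504206472, 'cy': 186.33697288294763, 'position': array([498.39603039,  34.64747716, 954.60676687]), 'attitude': array([-3.067701  , -0.00739626, -1.58586555])}
{'clock': 0.1, 'joint_positions': array([ 1.16080852,  0.53708326, -0.00445285,  1.53879205,  0.00258704,
        1.06731346, -0.07117201]), 'dq': array([ 0.00102014, -0.00202855, -0.00076276, -0.00015456, -0.00088674,
        0.00046442, -0.00158106]), 'effort': array([ 2.75503291e-03, -5.84555519e+01,  1.05184156e+00, -2.59773159e+01,
        1.26771160e-02,  4.60577110e-03,  2.80759667e-05]), 'tool_pos': array([ 218.90063771, -611.44802409,  252.49825719]), 'orientation': array([-3.14000534e+00,  9.89295849e-05,  3.43893595e-01]), 'wrist_force': array([ 0.24165217, -0.27920028,  0.4582127 ]), 'ft_torque': array([ 0.00370815,  0.01626563, -0.0019561 ]), 'grasp_force': 0.0, 'gripper_width': 0.9970170775953654}
```

View pics/scene0.png

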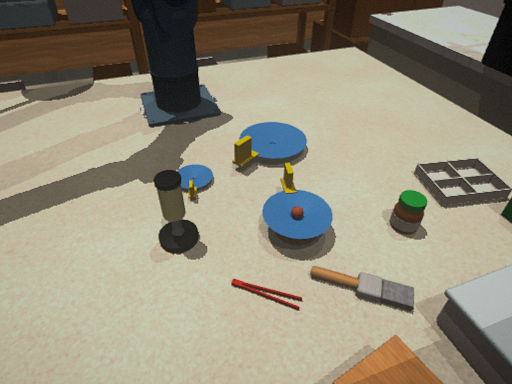

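View pics/top0.png

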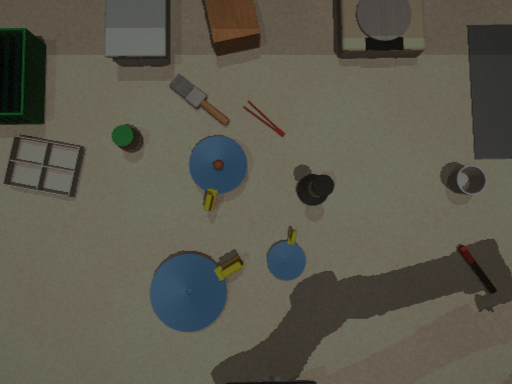

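The top view shows the target dish with the marble at (218,165), its handle at (210,200), the lamp foot at (312,190) and the jar at (127,138). The large dish at (189,292) and the small one at (286,260) are decoys.

```bash
cat > h.py <<'E'
import numpy as np,cv2
from scipy.spatial.transform import Rotation as R
from plant import state,camera
def ray(c,uv,z):
    h=c["pixels"].shape[0]; f=h/2/np.tan(np.radians(c["fov_y"])/2)
    d=R.from_euler("xyz",c["attitude"]).apply([(uv[0]-c["cx"])/f,(uv[1]-c["cy"])/f,1])
    p=np.array(c["position"]); return (p+d*(z-p[2])/d[2])[:2]
def project(c,P):
    h=c["pixels"].shape[0]; f=h/2/np.tan(np.radians(c["fov_y"])/2)
    q=R.from_euler("xyz",c["attitude"]).inv().apply(np.array(P)-c["position"])
    return np.array([c["cx"]+f*q[0]/q[2],c["cy"]+f*q[1]/q[2]])
def blobs(c,lo,hi,box,amin=20):
    hsv=cv2.cvtColor(c["pixels"],cv2.COLOR_RGB2HSV); m=cv2.inRange(hsv,lo,hi)
    x0,y0,x1,y1=box; k=np.zeros_like(m);k[y0:y1,x0:x1]=m[y0:y1,x0:x1]
    cs,_=cv2.findContours(k,cv2.RETR_EXTERNAL,cv2.CHAIN_APPROX_NONE)
    return [q for q in sorted(cs,key=cv2.contourArea,reverse=True) if cv2.contourArea(q)>amin]
BLUE=((95,100,40),(125,255,255));YEL=((20,120,40),(35,255,255));BROWN=((0,100,40),(14,255,255))
E
python3 - <<'E'
from h import *
t=camera("top");s=camera("scene")
b=blobs(t,*BLUE,(180,120,255,205))[0]; e=cv2.fitEllipse(cv2.convexHull(b));print("dish",e,ray(t,e[0],53), "diam",e[1][0]*ray(t,(1,0),53)[1]-e[1][0]*ray(t,(0,0),53)[1])
for q in blobs(t,*YEL,(190,180,230,220),5): 
    r=cv2.minAreaRect(q);print("yel",r,cv2.boundingRect(q),ray(t,r[0],85))
for q in blobs(t,*BROWN,(205,150,235,180),5): r=cv2.minEnclosingCircle(q);print("marb",r,ray(t,r[0],48))
for q in blobs(t,(0,0,0),(180,255,45),(290,165,340,212)): r=cv2.boundingRect(q);print("lamp",r,ray(t,(312,190),8),ray(t,(320,185),153))
b=blobs(s,*BLUE,(255,185,340,250))[0];e=cv2.fitEllipse(cv2.convexHull(b));print("scene dish",e,ray(s,e[0],53))
for q in blobs(s,*YEL,(275,155,305,195),5): r=cv2.boundingRect(q);print("yel",r)
hsv=cv2.imwrite("pics/crop1.png",np.hstack([cv2.resize(t["pixels"][120:220,180:345,::-1],None,fx=3,fy=3,interpolation=2),cv2.resize(s["pixels"][150:250,260:340,::-1],None,fx=3,fy=3,interpolation=2)]))
E
```

```text
dish ((217.63121032714844, 164.3221435546875), (56.78057861328125, 56.9422492980957), 82.11775207519531) [617.21989357 114.68291378] diam -133.89514684564347
yel ((209.98077392578125, 199.59616088867188), (10.39415454864502, 21.57277488708496), 11.309932708740234) (204, 189, 13, 22) [534.77404432 129.34843883]
marb ((218.0, 164.0), 4.472236156463623) [618.61902695 114.26626575]
lamp (297, 174, 37, 31) [ 557.53024549 -108.44140643] [ 558.48288953 -103.17224848]
scene dish ((297.1253967285156, 214.0604248046875), (48.35841751098633, 69.7145004272461), 97.71873474121094) [625.54378419 112.76799581]
yel (281, 162, 15, 31)
```

View pics/crop1.png

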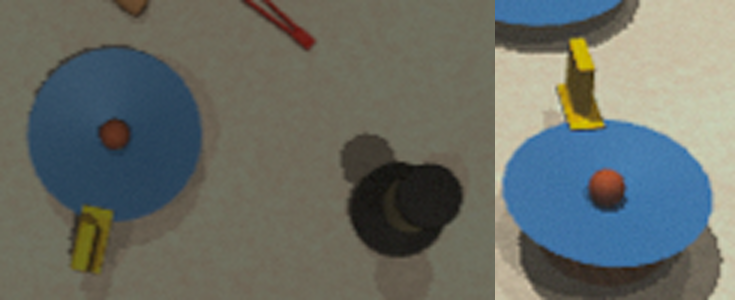

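The close crop confirms the dish centre, the fin (about 169° direction) and the lamp foot. Estimates are dish (618,114), fin top (532,131) and lamp (558,-108). I'll set out with yaw +149° in steps of 30°, passing high over the lamp.

Request:
servo_tool --targets '[[[0.03,0.03,0.01],[0,0,0.1],1],[[0.07,0.07,0.02],[0,0,0.2],1],[[0.1,0.1,0.04],[0,0,0.3],1],[[0.14,0.14,0.05],[0,0,0.4],1],[[0.18,0.18,0.06],[0,0,0.5],1],[[0.21,0.21,0.07],[0,0,0.6],1],[[0.25,0.25,0.08],[0,0,0.7],1],[[0.28,0.28,0.08],[0,0,0.8],1],[[0.31,0.31,0.08],[0,0,0.9],1],[[0.335,0.335,0.08],[0,0,1],1]]'

```text
clock: 1.45
tool_pos: [421.0, -409.9, 301.1]
orientation: [-3.141, 0.0, 0.871]
wrist_force: [-0.2, -0.2, -0.2]
gripper_width: 1.002
grasp_force: 0.0
```

Request:
servo_tool --targets '[[[0.01,0.04,0],[0,0,0.1],1],[[0.03,0.08,0],[0,0,0.2],1],[[0.05,0.12,0],[0,0,0.3],1],[[0.06,0.16,0],[0,0,0.4],1],[[0.08,0.2,0],[0,0,0.5],1],[[0.09,0.24,0],[0,0,0.6],1],[[0.1,0.28,0],[0,0,0.7],1],[[0.11,0.32,0],[0,0,0.8],1],[[0.12,0.36,0],[0,0,0.9],1],[[0.13,0.4,0],[0,0,1],1]]'

```text
clock: 2.7
tool_pos: [498.4, -169.4, 301.3]
orientation: [3.142, 0.0, 1.394]
wrist_force: [0.9, 0.3, -0.3]
gripper_width: 1.003
grasp_force: 0.0
```

Request:
servo_tool --targets '[[[0.01,0.03,0],[0,0,0.1],1],[[0.01,0.06,0],[0,0,0.2],1],[[0.02,0.1,0],[0,0,0.3],1],[[0.02,0.13,0],[0,0,0.4],1],[[0.03,0.17,0],[0,0,0.5],1],[[0.03,0.2,0],[0,0,0.6],1],[[0.04,0.24,0],[0,0,0.7],1],[[0.04,0.27,0],[0,0,0.8],1],[[0.05,0.3,0],[0,0,0.9],1],[[0.05,0.33,0],[0,0,1],1]]'

```text
clock: 3.95
tool_pos: [528.5, 28.1, 301.2]
orientation: [3.141, -0.0, 1.918]
wrist_force: [0.5, -0.5, 0.2]
gripper_width: 0.997
grasp_force: 0.0
```

Request:
servo_tool --targets '[[[0,0.02,0],[0,0,0.1],1],[[0,0.04,0],[0,0,0.2],1],[[0,0.06,0],[0,0,0.3],1],[[0,0.08,0],[0,0,0.4],1],[[0,0.1,0],[0,0,0.5],1],[[0,0.12,0],[0,0,0.6],1],[[0,0.14,0],[0,0,0.7],1],[[0,0.16,0],[0,0,0.8],1],[[0,0.17,0],[0,0,0.9],1],[[0,0.18,0],[0,0,1],1]]'

```text
clock: 5.2
tool_pos: [528.1, 135.2, 301.3]
orientation: [-3.141, 0.0, 2.442]
wrist_force: [0.3, 0.1, -0.2]
gripper_width: 0.998
grasp_force: 0.0
```

Run:
```python
from h import *
s=state();print(s["clock"],s["tool_pos"],s["orientation"],s["joint_positions"],s["wrist_force"])
```

```text
5.2 [528.14933788 135.23595812 301.26808168] [-3.14142333e+00  1.51240416e-04  2.44152278e+00] [ 0.22944046  0.39618582 -0.72422072  1.73351499  0.2880787   1.12123091
  0.28762523] [ 0.31089459  0.08329252 -0.21192684]
```

Request:
servo_tool --targets '[[[0,0,-0.01],[0,0,0.1],1],[[0,0,-0.03],[0,0,0.2],1],[[0,0,-0.05],[0,0,0.3],1],[[0,0,-0.08],[0,0,0.4],1],[[0,0,-0.1],[0,0,0.5],1],[[0,0,-0.13],[0,0,0.6],1],[[0,0,-0.16],[0,0,0.7],1],[[0,0,-0.18],[0,0,0.8],1],[[0,0,-0.19],[0,0,0.9],1],[[0,0,-0.2],[0,0,0.97],1]]'

```text
clock: 6.45
tool_pos: [528.1, 135.1, 180.7]
orientation: [3.141, -0.0, 2.949]
wrist_force: [0.5, -0.0, 0.3]
gripper_width: 1.005
grasp_force: 0.0
```

Run:
```python
from h import *
s=camera("scene");t=camera("top")
print(ray(s,(289,168.7),90))
print(ray(t,(209,201),90))
c=np.array([618,114.3]);
for a in (165,168,171,174):
    u=np.array([np.cos(np.radians(a)),np.sin(np.radians(a))]);n=np.array([-u[1],u[0]])
    print(a,[np.round(project(s,[*(c+r*u+k*n),90]),1).tolist() for r,k in((72,-6),(72,6),(108,6),(108,-6))],"scene tongue/rim",project(s,[*(c+80*u),52]).round(1))
p=state();print(p["tool_pos"],p["orientation"])
im=s["pixels"][70:250,210:370,::-1];cv2.imwrite("pics/s2.png",cv2.resize(im,None,fx=3.3,fy=3.3,interpolation=cv2.INTER_CUBIC))
```

```text
[533.14498658 135.70955989]
[531.51314178 130.9754728 ]
165 [[293.9, 173.1], [288.0, 173.4], [285.1, 162.9], [290.7, 162.6]] scene tongue/rim [289.  185.2]
168 [[292.0, 173.2], [286.2, 173.7], [282.5, 163.2], [288.1, 162.7]] scene tongue/rim [287.  185.3]
171 [[290.2, 173.3], [284.4, 174.0], [279.9, 163.6], [285.4, 162.9]] scene tongue/rim [285.1 185.6]
174 [[288.3, 173.4], [282.7, 174.3], [277.3, 164.0], [282.8, 163.2]] scene tongue/rim [283.2 185.8]
[527.78520882 134.90496325 180.53738539] [-3.14132217e+00 -9.80115891e-04  2.94721260e+00]
```

View pics/s2.png

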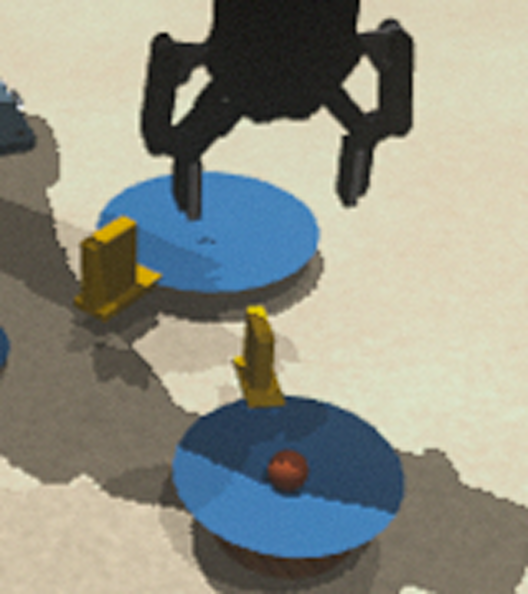

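The scene crop shows the gripper above the fin. The fin top runs from about (288,163) to (290,174) in full-image pixels, which gives a direction of ≈167.5° and a centre of ≈(531,133).

Request:
servo_tool --targets '[[[0.005,-0.003,-0.02],[0,0,-0.04],0.5],[[0.005,-0.003,-0.04],[0,0,-0.04],0.2],[[0.005,-0.003,-0.06],[0,0,-0.04],0.2],[[0.005,-0.003,-0.09],[0,0,-0.04],0.2],[[0.005,-0.003,-0.11],[0,0,-0.04],0.2],[[0.005,-0.003,-0.13],[0,0,-0.04],0.2],[[0.005,-0.003,-0.15],[0,0,-0.04],0.2],[[0.005,-0.003,-0.16],[0,0,-0.04],0.2],[[0.005,-0.003,-0.17],[0,0,-0.04],0.2],[[0.005,-0.003,-0.17],[0,0,-0.04],0.2]]'

```text
clock: 7.8
tool_pos: [531.0, 133.2, 79.0]
orientation: [-3.141, -0.0, 2.925]
wrist_force: [-0.5, -0.1, -0.0]
gripper_width: 0.603
grasp_force: 0.0
```

Run:
```python
from h import *
s=camera("scene");t=camera("top")
p=state();print(p["tool_pos"],p["orientation"],p["wrist_force"],p["gripper_width"])
a=cv2.resize(s["pixels"][110:240,230:350,::-1],(480,520),interpolation=2);b=cv2.resize(t["pixels"][130:235,185:250,::-1],(320,520),interpolation=2)
cv2.imwrite("pics/s3.png",np.hstack([a,b]))
```

```text
[531.30208958 133.35452276  79.55130252] [3.14130613e+00 4.49305951e-04 2.92515906e+00] [ 0.18747057  0.50077118 -0.68277815] 0.5974765020436604
```

View pics/s3.png

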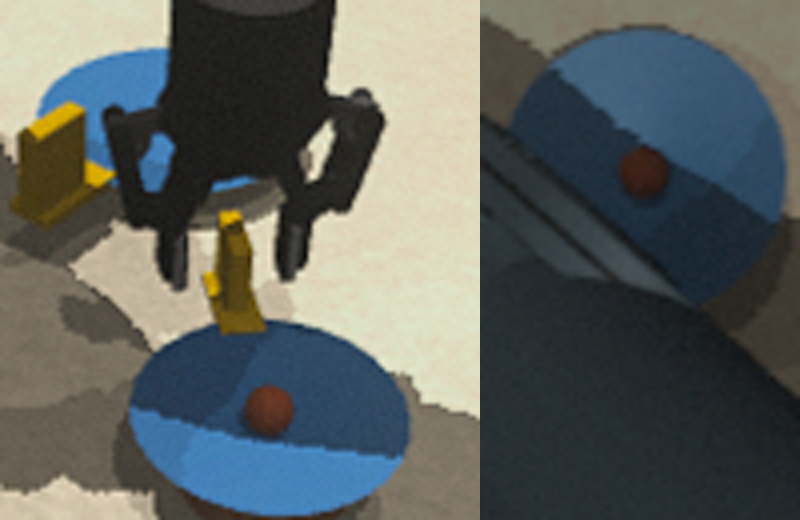

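The fin stands centred between the fingers (tips at crop columns 175 and 290, fin at 235), so I'll close gently.

Request:
servo_tool --squeeze 50 --targets '[[[0,0,0],[0,0,0],0],[[0,0,0],[0,0,0],-0.2],[[0,0,0],[0,0,0],-0.3],[[0,0,0],[0,0,0],-0.4],[[0,0,0],[0,0,0],-0.5],[[0,0,0],[0,0,0],-0.6],[[0,0,0],[0,0,0],-0.65],[[0,0,0],[0,0,0],-0.7],[[0,0,0],[0,0,0],-0.75],[[0,0,0],[0,0,0],-0.8]]'

```text
clock: 9.15
tool_pos: [531.1, 133.4, 79.4]
orientation: [3.141, 0.0, 2.925]
wrist_force: [0.7, 0.8, 0.5]
gripper_width: 0.134
grasp_force: 49.6
```

Request:
servo_tool --squeeze 110 --targets '[[[0,0,0],[0,0,0],-0.85],[[0,0,0],[0,0,0],-0.9],[[0,0,0],[0,0,0],-1],[[0,0,0],[0,0,0],-1],[[0,0,0],[0,0,0],-1],[[0,0,0],[0,0,0],-1],[[0,0,0],[0,0,0],-1],[[0,0,0],[0,0,0],-1],[[0,0,0],[0,0,0],-1],[[0,0,0],[0,0,0],-1]]'

```text
clock: 10.4
tool_pos: [531.1, 133.4, 79.3]
orientation: [3.141, 0.0, 2.925]
wrist_force: [-1.7, 1.1, 5.0]
gripper_width: 0.125
grasp_force: 107.2
```

```bash
cat > m.py <<'E'
from h import *
def look(z,top=True):
    s=camera("scene")
    p=state();print(p["clock"],p["tool_pos"],p["orientation"],p["wrist_force"],p["ft_torque"],p["grasp_force"],p["gripper_width"])
    b=[q for q in blobs(s,*BLUE,(240,60,400,280),400)][0]
    hull=cv2.convexHull(b)
    e=cv2.fitEllipse(hull);print("rim",e,ray(s,e[0],z+23),cv2.boundingRect(b))
    x,y,w,h=cv2.boundingRect(b)
    for q in blobs(s,*BROWN,(x,y,x+w,y+h),20): c=cv2.minEnclosingCircle(q);print("marble",c,ray(s,c[0],z+17));break
    return s
E
python3 -c "
from m import *
s=look(30);cv2.imwrite('pics/s4.png',s['pixels'][:,:,::-1])"
```

```text
10.45 [531.07443451 133.38297786  79.36762603] [3.14143536e+00 4.18695264e-05 2.92528689e+00] [-1.54124753  1.9599301   5.2590925 ] [0.19813773 0.25521303 0.04934122] 107.18196988105774 0.12387452743783942
rim ((296.6682434082031, 214.22642517089844), (48.29075241088867, 69.50495910644531), 97.12062072753906) [625.64850612 111.74947438] (262, 190, 70, 49)
marble ((296.6111145019531, 211.61111450195312), 5.624669075012207) [613.74000152 117.93887843]
```

Request:
servo_tool --targets '[[[0,0,0.002],[0,0,0],-1],[[0,0,0.005],[0,0,0],-1],[[0,0,0.01],[0,0,0],-1],[[0,0,0.016],[0,0,0],-1],[[0,0,0.022],[0,0,0],-1],[[0,0,0.028],[0,0,0],-1],[[0,0,0.034],[0,0,0],-1],[[0,0,0.038],[0,0,0],-1],[[0,0,0.04],[0,0,0],-1],[[0,0,0.04],[0,0,0],-1]]'

```text
clock: 11.7
tool_pos: [531.1, 133.2, 103.3]
orientation: [3.142, 0.0, 2.925]
wrist_force: [-0.1, 0.6, -2.4]
gripper_width: 0.123
grasp_force: 107.2
```

```bash
python3 -c "
from m import *
s=look(54);cv2.imwrite('pics/s5.png',cv2.resize(s['pixels'][90:250,230:370,::-1],(525,600),interpolation=2))"
```

```text
11.75 [531.0435567  133.18879321 103.22896914] [-3.14150981e+00 -8.77099113e-05  2.92512649e+00] [ 0.84831535 -0.34155965 -2.35228031] [ 0.01455977  0.16109505 -0.04131976] 107.21537590026855 0.12229413630543937
rim ((297.5973205566406, 205.27183532714844), (48.19293212890625, 71.20948791503906), 96.88220977783203) [626.12497719 111.24500898] (262, 181, 72, 49)
marble ((297.61322021484375, 202.91510009765625), 5.717180252075195) [614.6084951  117.44250244]
```

View pics/s5.png

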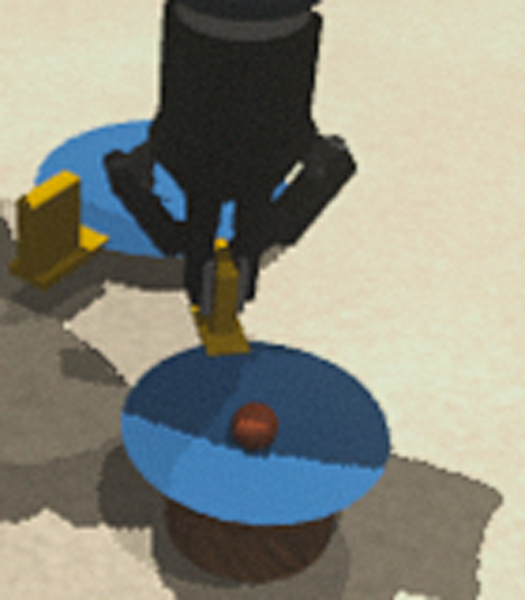

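The dish is off the pad and level, with the marble centred at crop (254,427). I'll lift the rest of the way and work out the arc rows.

Request:
servo_tool --targets '[[[0,0,0.003],[0,0,0],-1],[[0,0,0.012],[0,0,0],-1],[[0,0,0.027],[0,0,0],-1],[[0,0,0.045],[0,0,0],-1],[[0,0,0.065],[0,0,0],-1],[[0,0,0.085],[0,0,0],-1],[[0,0,0.103],[0,0,0],-1],[[0,0,0.117],[0,0,0],-1],[[0,0,0.125],[0,0,0],-1],[[0,0,0.127],[0,0,0],-1]]'

```text
clock: 13.0
tool_pos: [531.1, 133.3, 179.7]
orientation: [3.142, 0.0, 2.925]
wrist_force: [0.7, 0.5, -2.2]
gripper_width: 0.122
grasp_force: 107.2
```

Run:
```python
from m import *
look(130)
S=np.array([.02,.08,.18,.31,.45,.6,.74,.87,.96,1])
a0=167.6
for k in range(4):
    a=np.radians(a0-23.25*(k+S)); b=np.radians(a0-23.25*k)
    d=90*np.c_[np.cos(a)-np.cos(b),np.sin(a)-np.sin(b)]/600
    print([[[*r.round(3).tolist(),0],[0,0,round(-23.25/30*s,3)],-1] for r,s in zip(d,S)])
```

```text
13.05 [531.05541786 133.1967189  179.54963663] [-3.14148926e+00 -2.08001702e-05  2.92518112e+00] [-0.0249059  -0.79466716 -2.16908914] [0.01088943 0.09220466 0.04354279] 107.23187685012817 0.12053678316500334
rim ((288.9219970703125, 159.3632354736328), (62.04219436645508, 107.48573303222656), 118.27992248535156) [581.77005467 108.27551665] (240, 122, 100, 75)
marble ((301.0, 171.0), 6.403224468231201) [613.70910879 117.42043677]
[[[0.0, 0.001, 0], [0, 0, np.float64(-0.016)], -1], [[0.001, 0.005, 0], [0, 0, np.float64(-0.062)], -1], [[0.003, 0.011, 0], [0, 0, np.float64(-0.139)], -1], [[0.005, 0.018, 0], [0, 0, np.float64(-0.24)], -1], [[0.008, 0.026, 0], [0, 0, np.float64(-0.349)], -1], [[0.012, 0.034, 0], [0, 0, np.float64(-0.465)], -1], [[0.016, 0.042, 0], [0, 0, np.float64(-0.574)], -1], [[0.02, 0.049, 0], [0, 0, np.float64(-0.674)], -1], [[0.023, 0.053, 0], [0, 0, np.float64(-0.744)], -1], [[0.025, 0.055, 0], [0, 0, np.float64(-0.775)], -1]]
[[[0.001, 0.001, 0], [0, 0, np.float64(-0.016)], -1], [[0.003, 0.004, 0], [0, 0, np.float64(-0.062)], -1], [[0.007, 0.009, 0], [0, 0, np.fl
[... 747 characters left out ...]
.574)], -1], [[0.049, 0.019, 0], [0, 0, np.float64(-0.674)], -1], [[0.055, 0.02, 0], [0, 0, np.float64(-0.744)], -1], [[0.057, 0.02, 0], [0, 0, np.float64(-0.775)], -1]]
[[[0.001, 0.0, 0], [0, 0, np.float64(-0.016)], -1], [[0.005, 0.001, 0], [0, 0, np.float64(-0.062)], -1], [[0.011, 0.001, 0], [0, 0, np.float64(-0.139)], -1], [[0.019, 0.001, 0], [0, 0, np.float64(-0.24)], -1], [[0.027, 0.001, 0], [0, 0, np.float64(-0.349)], -1], [[0.036, 0.001, 0], [0, 0, np.float64(-0.465)], -1], [[0.045, -0.001, 0], [0, 0, np.float64(-0.574)], -1], [[0.053, -0.002, 0], [0, 0, np.float64(-0.674)], -1], [[0.058, -0.003, 0], [0, 0, np.float64(-0.744)], -1], [[0.06, -0.004, 0], [0, 0, np.float64(-0.775)], -1]]
```

Request:
servo_tool --targets '[[[0,0.001,0],[0,0,-0.016],-1],[[0.001,0.005,0],[0,0,-0.062],-1],[[0.003,0.011,0],[0,0,-0.139],-1],[[0.005,0.018,0],[0,0,-0.24],-1],[[0.008,0.026,0],[0,0,-0.349],-1],[[0.012,0.034,0],[0,0,-0.465],-1],[[0.016,0.042,0],[0,0,-0.574],-1],[[0.02,0.049,0],[0,0,-0.674],-1],[[0.023,0.053,0],[0,0,-0.744],-1],[[0.025,0.055,0],[0,0,-0.775],-1]]'

```text
clock: 14.3
tool_pos: [546.1, 166.5, 179.4]
orientation: [-3.142, -0.0, 2.519]
wrist_force: [-0.2, -1.3, -2.7]
gripper_width: 0.124
grasp_force: 107.2
```

```bash
python3 -c "
from m import *
s=look(130)"
```

```text
14.35 [546.21189477 166.54381176 179.40936627] [ 3.14147686e+00 -6.97965719e-05  2.51836342e+00] [-0.07594225  0.77415863 -1.93619411] [ 0.14509718  0.11632717 -0.04684013] 107.24355340003967 0.12529405251464734
rim ((288.8353576660156, 159.3541259765625), (63.32098388671875, 107.2884750366211), 118.13610076904297) [581.69027671 108.13942541] (240, 122, 101, 75)
marble ((301.6224365234375, 170.7244873046875), 6.2967000007629395) [613.3667715  118.81477806]
```

Marble still centred, so I'll continue the turn.

Request:
servo_tool --targets '[[[0.001,0.001,0],[0,0,-0.016],-1],[[0.003,0.004,0],[0,0,-0.062],-1],[[0.007,0.009,0],[0,0,-0.139],-1],[[0.012,0.015,0],[0,0,-0.24],-1],[[0.018,0.021,0],[0,0,-0.349],-1],[[0.025,0.027,0],[0,0,-0.465],-1],[[0.031,0.032,0],[0,0,-0.574],-1],[[0.038,0.037,0],[0,0,-0.674],-1],[[0.042,0.04,0],[0,0,-0.744],-1],[[0.044,0.041,0],[0,0,-0.775],-1]]'

```text
clock: 15.6
tool_pos: [572.5, 191.0, 179.5]
orientation: [3.142, 0.0, 2.113]
wrist_force: [-0.1, -0.1, -1.9]
gripper_width: 0.121
grasp_force: 107.3
```

Request:
servo_tool --targets '[[[0.001,0.001,0],[0,0,-0.016],-1],[[0.004,0.002,0],[0,0,-0.062],-1],[[0.01,0.005,0],[0,0,-0.139],-1],[[0.017,0.009,0],[0,0,-0.24],-1],[[0.025,0.012,0],[0,0,-0.349],-1],[[0.033,0.015,0],[0,0,-0.465],-1],[[0.041,0.017,0],[0,0,-0.574],-1],[[0.049,0.019,0],[0,0,-0.674],-1],[[0.055,0.02,0],[0,0,-0.744],-1],[[0.057,0.02,0],[0,0,-0.775],-1]]'

```text
clock: 16.85
tool_pos: [606.9, 202.9, 179.5]
orientation: [3.142, 0.0, 1.707]
wrist_force: [-0.9, -0.5, -1.7]
gripper_width: 0.125
grasp_force: 107.3
```

Request:
servo_tool --targets '[[[0.001,0,0],[0,0,-0.016],-1],[[0.005,0.001,0],[0,0,-0.062],-1],[[0.011,0.001,0],[0,0,-0.139],-1],[[0.019,0.001,0],[0,0,-0.24],-1],[[0.027,0.001,0],[0,0,-0.349],-1],[[0.036,0.001,0],[0,0,-0.465],-1],[[0.045,-0.001,0],[0,0,-0.574],-1],[[0.053,-0.002,0],[0,0,-0.674],-1],[[0.058,-0.003,0],[0,0,-0.744],-1],[[0.06,-0.004,0],[0,0,-0.775],-1]]'

```text
clock: 18.1
tool_pos: [642.9, 200.5, 179.5]
orientation: [3.142, -0.0, 1.301]
wrist_force: [-0.2, 0.4, -2.0]
gripper_width: 0.123
grasp_force: 107.3
```

Request:
servo_tool --targets '[[[0,0,0],[0,0,0],-1],[[0,0,0],[0,0,0],-1],[[0,0,0],[0,0,0],-1],[[0,0,0],[0,0,0],-1],[[0,0,0],[0,0,0],-1],[[0,0,0],[0,0,0],-1],[[0,0,0],[0,0,0],-1],[[0,0,0],[0,0,0],-1],[[0,0,0],[0,0,0],-1],[[0,0,0],[0,0,0],-1]]'

```text
clock: 19.35
tool_pos: [642.7, 200.5, 179.5]
orientation: [3.142, 0.0, 1.302]
wrist_force: [-0.1, 0.4, -1.9]
gripper_width: 0.125
grasp_force: 107.3
```

```bash
python3 -c "
from m import *
s=look(130);t=camera('top')
for q in blobs(t,*BROWN,(190,130,250,190),20)[:1]: c=cv2.minEnclosingCircle(q);print('top marble',c,ray(t,c[0],147))
a=cv2.resize(s['pixels'][90:270,150:400,::-1],(500,360));b=cv2.resize(t['pixels'][100:250,150:350,::-1],(300,225))
b=cv2.copyMakeBorder(b,0,135,0,0,0)
cv2.imwrite('pics/s6.png',np.hstack([a,b]))"
```

```text
19.4 [642.68064585 200.43219957 179.4771936 ] [-3.14157153e+00  3.85799728e-05  1.30195057e+00] [ 0.27443326 -0.14360964 -1.41890785] [ 0.21441836 -0.03924521 -0.00483677] 107.27705955505371 0.12312149395471357
rim ((289.22869873046875, 159.72708129882812), (63.02215576171875, 107.71092987060547), 119.64382934570312) [582.99019324 108.32209076] (240, 122, 101, 76)
marble ((301.8442687988281, 171.3688507080078), 6.3061909675598145) [615.18493534 118.34573229]
top marble ((213.5, 157.1666717529297), 5.441713333129883) [619.85394712 114.75915021]
```

View pics/s6.png

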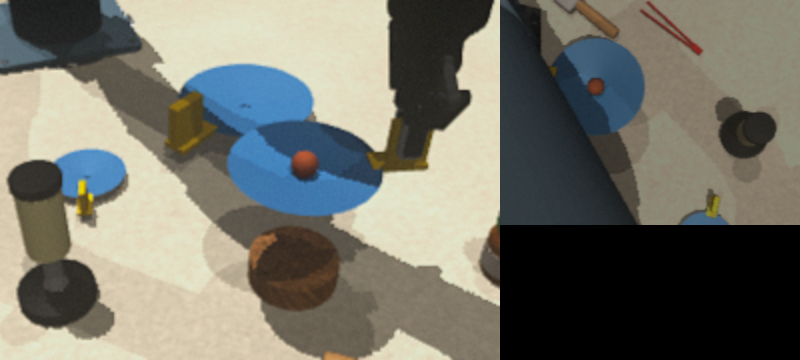

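The dish is held level over the pad. The marble is in the middle (crop (305,165)), and the handle points away from the lamp at (58,290).

```bash
python3 -c "
from plant import sign_off
print(sign_off())"
```

```text
the job is handed in; nothing more can be done
None
```

The job is handed in, though no verdict came back: the dish is held still and level about 10 cm above the cork pad and centred over it, with the marble in its middle and the handle pointing straight away from the light.

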